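# Clear the table for film night

## Task

Get the table ready for film night: tip the tall game carton over onto its back, so that it lies flat on the lacquered board behind it, and put every small loose thing that is about (remote control, bottle opener, glasses case, long matchbox, whichever are there) into the drawer of the low chest and push the drawer fully shut. Only when all that is done, twist the dimmer's sprung knob clockwise right to its stop, keep it there for a moment, and let it spring back. Leave the bowls, the lidded box and the prism where they stand.

Things in the scene. Friction and masses are not known exactly. Their poses are not given: they have to be found in the camera images.
- board: fixed dark-red lacquered board, 260 (x) x 360 (y) mm, 12 mm thick, flat, without a rim; origin at the centre of its underside, on the table. Its front edge, 130 mm from the origin towards its -x (the robot's side), blocks the carton's bottom edge
- carton: loose tall game carton, teal with a yellow picture on its front, 90 deep (its x) x 110 wide (its y) x 210 mm tall (its z), about 0.45 kg, too wide to grip; origin at the centre of its underside; its front faces its -x, its back its +x. It starts standing upright on the table just in front of the board (gap 3 to 12 mm), its back to the board's front edge, in the half of the board towards the board's +y. On its back, its x axis points straight down and its front looks up
- carton_mid (a point): centre of the carton, 105 mm above its underside
- chest: fixed low wooden chest with one drawer, 240 deep (x) x 370 wide (y) x 110 mm high; origin at the centre of its underside; its front faces its -x. Its top sheet begins 105 mm in front of the origin
- chest_drawer0 (a joint): how far the drawer is pulled out, m: 0 shut, 0.166 fully out; it slides along the chest's -x with about 1 N of friction
- chest_drawer0_handle (a point): middle of the drawer's bar handle: a level bar 11 mm thick, 120 mm long along the chest's y, 35 mm in front of the drawer's face, 72 mm above the table (38 mm below the chest's top). It moves with the drawer
- drawer_floor (a point): centre of the drawer's inner floor, axes as the chest's, 22 mm above the table; it moves with the drawer. The inside measures 195 (x) x 328 (y) mm, its walls rise 66 mm above the floor; with the drawer fully out the front 160 mm of the inside is clear of the chest
- knob_grip (a point): point on the dimmer knob's axis at the height to grip it, 83 mm above the table. The knob stands upright on a fixed white housing 100 x 100 x 50 mm; its grip is a black upright bar 56 mm long (x of this point), 16 mm thick (y of this point), from 24 mm below this point (top of its round foot) to 14 mm above. The axes turn with the knob
- dimmer_knob (a joint): turn of the dimmer knob, rad: 0 at rest, grows clockwise seen from above, hard stop at 1.2; a spring drives it back to 0 (0.03 N m at rest, 0.15 N m at the stop)
- remote: loose black remote control, 130 (x) x 40 (y) x 20 mm (z); origin at the centre of its underside; may be absent; starts on the table
- opener: loose stainless steel bottle opener, 130 (x) x 36 (y; the handle part 28, from x = -65 to +20) x 12 mm (z), with a ring-shaped head at +x; origin at the centre of its underside; may be absent; starts on the table
- glasses_case: loose blue glasses case, 128 (x) x 46 (y) x 32 mm (z); origin at the centre of its underside; may be absent; starts on the board, on the side away from the carton
- matchbox: loose yellow and brown long matchbox, 110 (x) x 44 (y) x 24 mm (z); origin at the centre of its underside; may be absent; starts on top of the chest
- bowls: three nested clay bowls, 120 mm across and 77 mm high in all, origin under the centre; to be left alone
- lidded_box: round white ceramic box with a blue lid, 80 mm across, 77 mm high, on the table towards the robot; to be left alone
- prism: upright three-sided glass prism, 75 mm tall, about 40 mm wide, on the board's far corner on the chest's side; to be left alone
Things that resemble listed ones, but are neither listed nor needed, are in the scene too. Several things look just like the carton: the one meant starts farthest from the robot's base.

How it is judged:
On the way, in this order (a step that is already met when the one before it is completed fails the run):
1. the drawer is pulled open (at least 80 mm) (value of joint chest_drawer0 above 0.08 m), for 0.1 s.
2. every small loose thing present lies in the drawer (x of remote in the frame of drawer_floor between -0.095 and 0.095 m and y of remote in the frame of drawer_floor between -0.16 and 0.16 m and z of remote in the frame of drawer_floor between -0.01 and 0.05 m and x of opener in the frame of drawer_floor between -0.095 and 0.095 m and y of opener in the frame of drawer_floor between -0.16 and 0.16 m and z of opener in the frame of drawer_floor between -0.01 and 0.05 m and x of glasses_case in the frame of drawer_floor between -0.095 and 0.095 m and y of glasses_case in the frame of drawer_floor between -0.16 and 0.16 m and z of glasses_case in the frame of drawer_floor between -0.01 and 0.05 m and x of matchbox in the frame of drawer_floor between -0.095 and 0.095 m and y of matchbox in the frame of drawer_floor between -0.16 and 0.16 m and z of matchbox in the frame of drawer_floor between -0.01 and 0.05 m), for 0.2 s.
3. the drawer is shut with the things in it, and the carton lies on its back on the board (all of step 2 and value of joint chest_drawer0 below 0.008 m and angle between carton's own x axis and vertical above 2.9 rad and x of carton_mid in the frame of board between -0.1 and 0.06 m and y of carton_mid in the frame of board between -0.14 and 0.14 m and z of carton_mid in the frame of board between 0.045 and 0.075 m), for 0.2 s.
4. the knob is twisted to its stop (beyond 1.1 rad) and kept there 0.2 s (value of joint dimmer_knob above 1.1 rad), for 0.2 s.
At the end, for the whole second after the job is handed in: Drawer shut (8 mm) with every small thing present inside; carton at rest on its back flat on the board (x axis within 0.24 rad of straight down, centre within -100..60 mm in x and 140 mm in y of the board's centre); knob back within 0.1 rad of rest (all of step 3 and value of joint dimmer_knob below 0.1 rad and linear speed of carton below 0.02 m/s and linear speed of each of remote, opener, glasses_case, matchbox below 0.03 m/s); the robot touches nothing.
It fails at once if the nested bowls is moved by more than 40 mm (distance of bowls from where it was at the start of the episode above 0.04 m).
It fails at once if the lidded box is moved by more than 40 mm (distance of lidded_box from where it was at the start of the episode above 0.04 m).
It fails at once if the glass prism is moved by more than 40 mm (distance of prism from where it was at the start of the episode above 0.04 m).
Of remote, opener, glasses_case, matchbox only 3 to 4 are there at a start; the rules pass over those that are not, and their reading is None.
At some moment in a run one of remote, opener, glasses_case may be knocked a few centimetres aside while the robot is not near it.
Once in a run the grip may slacken for a moment while it holds something.
It also fails if it takes over 210 s, if anything falls off the work surface, if the arm or the gripper's body presses on something with over 40 N, if the wrist force passes 120 N, or if a joint passes its speed limit or range.

## Robot

A 6-joint arm with a two-finger parallel gripper is mounted at the origin on the work surface. World frame = base frame: x ahead of the robot, y to its left, z up, the work surface at z = 0. Lengths are in m, angles in rad, forces in N, time in s.
With the tool pointing down it reaches from about 0.25 to 0.725 m from the base axis. Payload 4 kg.
Tool frame: the origin (TCP) lies on the centre line of the jaws, within the pads' length; the fingertips stand arm.tips_ahead ahead of it and the grasp point (between the pads) lies 11 mm behind it (arm.tips_ahead is the distance from the TCP to the fingertips, in m); z points along the fingers, y is the line along which they close (so a half turn about z gives the same grasp; the last joint's range is limited). The gripper opens to 85 mm and grips with 20 to 120 N. Pads are 22 mm wide; open, the fingers measure 114 mm over their backs; the gripper's body (76 mm by 85 mm) begins 54 mm behind the grasp point. The pads swing forward as they close: fully open they stand 13 mm farther back than shut.
Start: joints at [-1.329, 0.241, 0.005, 1.335, 0, 1.571], TCP at [0.12, -0.485, 0.239] pointing down, gripper open.
Joint ranges: [-2.72, 2.72], [-1.05, 1.87], [-1.09, 1.28], [-1.99, 2.15], [-1.42, 1.44], [-3.14, 3.14]. Speed limits (rad/s): [2.79, 2.79, 3.14, 3.14, 3.14, 3.14].

## Interface

Orientations are given as a unit quaternion [w, x, y, z].
In Python, from station import arm gives the robot as it stands. Calls block until the motion is done:
- arm.movep(position, orientation): joint-space move of the TCP to a pose.
- arm.servo_line(position, rot=None, rate=0.15): straight line of the TCP; rot=None keeps the orientation; rate is the mean speed in m/s.
- arm.move_j(angles): joint-space move.
- arm.grip(opening): finger opening in m; the grip force is fixed at half the most; returns when the fingers have stopped.
- arm.hold(seconds).
- arm.ik(position, orientation): joint angles nearest the present ones, or None.
- arm.grab_frame(name): name is "side" or "top"; returns the picture (400x640x3 uint8, blue, green, red); there is no depth.
- arm.camera_info(name): a dict with "fov_y" (degrees; the focal length in pixels is half the picture's height over the tangent of half this angle, whatever the lens; pixels are square), "cx", "cy" (the principal point, pixels), "T" (4x4, takes a point from camera to world coordinates). Camera axes: x right, y down, z forward; pixel columns grow to the right and rows downward; lengths in m; the calibration is good to about 2 mm. A picture is of the moment at which its call begins. camera_info takes no time and is no camera call.
A pose or a line that the arm cannot do raises arm.PlanningError and nothing moves.
- arm.hand_in(): hands the job in; it is judged then, once.
Readings, each from a call of its own:
- arm.read_time_s(): time.
- arm.read_qpos(): joint angles.
- arm.read_joint_velocities(): joint speeds.
- arm.read_effort(): joint torques, N m.
- arm.read_eef_pos(): TCP position.
- arm.read_orientation(): TCP orientation.
- arm.read_force(): force on the tool from outside, world axes, zero at the start.
- arm.read_moment(): the same for the moment, N m.
- arm.read_opening(): finger opening in m.
- arm.read_grasp_force(): force on a finger pad.
Only numpy, scipy, OpenCV 4.12 (cv2) and the standard library are available. Lean on these libraries where they do the work, as an engineer would, in place of code of your own. Each camera call takes 0.05 s, during which the arm holds its last target. There are 200 camera calls.

## Working session

There is one attempt and no reset: what is moved stays moved. The work goes in short steps, each a Python script; the robot and the scene stay as the last script left them, time stands still between calls to the robot, and variables do not carry over. Pictures are saved under pics/ and viewed, at most 14 in all, crops included, and the job is handed in when it is done.

```bash
mkdir -p pics; ls; python3 - <<'E'
from station import arm
import cv2
for n in("side","top"):
    cv2.imwrite(f"pics/{n}0.png",arm.grab_frame(n)); i=arm.camera_info(n); print(n,i)
print(arm.tips_ahead,arm.read_orientation(),arm.read_time_s())
E
```

```text
pics
side {'fov_y': 48.91906340985627, 'cx': 324.22338619006, 'cy': 190.60387922518538, 'T': array([[-0.92348242, -0.18684259,  0.33506726,  0.05837215],
       [-0.38310583,  0.49523691, -0.77972452,  1.02569642],
       [-0.02025193, -0.8484281 , -0.52892307,  0.76255589],
       [ 0.        ,  0.        ,  0.        ,  1.        ]])}
top {'fov_y': 57.53662220485212, 'cx': 316.40688637910785, 'cy': 203.40206422005983, 'T': array([[ 0.02901477, -0.99403451,  0.10513578,  0.39736399],
       [-0.99956746, -0.02935853, -0.00172324,  0.06032548],
       [ 0.00479959, -0.1050403 , -0.99445638,  1.04659584],
       [ 0.        ,  0.        ,  0.        ,  1.        ]])}
0.008 [-9.44438895e-04  9.92706078e-01  1.20555951e-01 -1.16745807e-04] 0.1
```

View pics/top0.png

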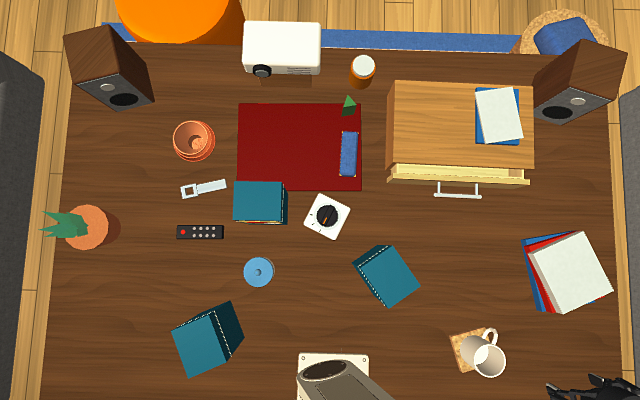

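View pics/side0.png

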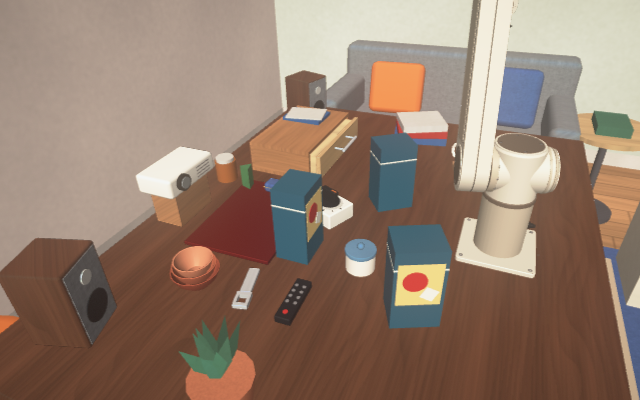

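```bash
cat > h.py <<'E'
from station import arm
import cv2, numpy as np
from scipy.spatial.transform import Rotation as R
def px(n,u,v,z=0.):
    i=arm.camera_info(n); f=200/np.tan(np.radians(i['fov_y']/2)); T=i['T']
    d=T[:3,:3]@np.array([(u-i['cx'])/f,(v-i['cy'])/f,1]); o=T[:3,3]
    return o+d*(z-o[2])/d[2]
def proj(n,p):
    i=arm.camera_info(n); f=200/np.tan(np.radians(i['fov_y']/2)); T=i['T']
    c=T[:3,:3].T@(np.array(p)-T[:3,3]); return np.round([i['cx']+f*c[0]/c[2],i['cy']+f*c[1]/c[2]],1)
def down(yaw):
    """tool down; closing line (tool y) at angle yaw in world xy"""
    y=np.array([np.cos(yaw),np.sin(yaw),0]);z=np.array([0,0,-1.]);x=np.cross(y,z)
    return R.from_matrix(np.c_[x,y,z]).as_quat(scalar_first=True)
def snap(n,name,box=None,k=1):
    im=arm.grab_frame(n)
    if box: a,b,c,d=box; im=im[b:d,a:c]
    cv2.imwrite(f'pics/{name}.png',cv2.resize(im,None,fx=k,fy=k,interpolation=cv2.INTER_CUBIC))
E
python3 - <<'E'
from h import *
snap('top','t1',(160,80,360,240),4); snap('top','t2',(340,70,540,220),4)
E
```

```text
(no output)
```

View pics/t1.png

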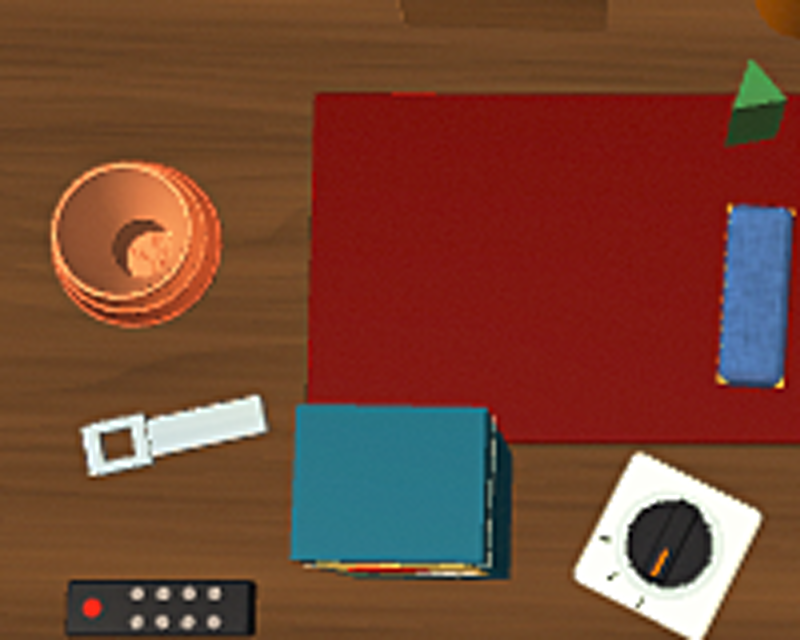

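View pics/t2.png

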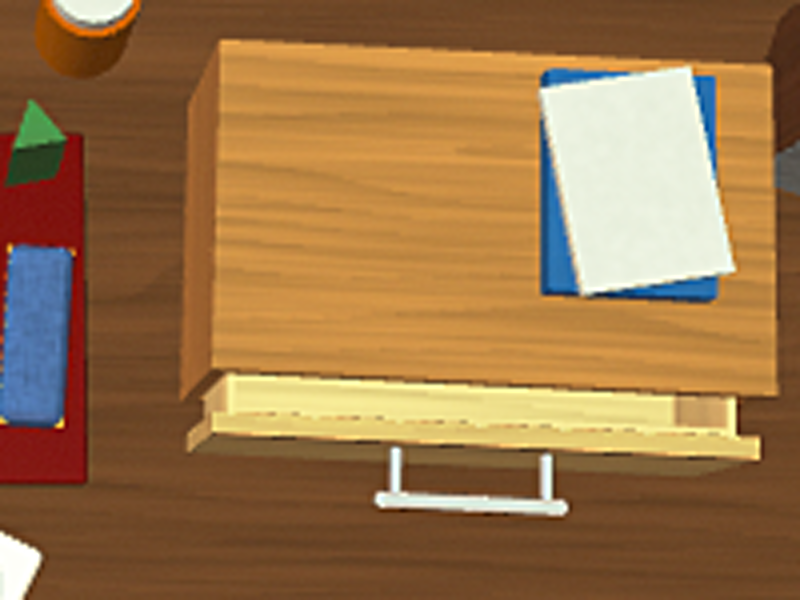

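```bash
cat > m.py <<'E'
from h import *
np.set_printoptions(precision=4,suppress=True)
a=lambda u,v,z:px('top',u/4+160,v/4+80,z); b=lambda u,v,z:px('top',u/4+340,v/4+70,z)
print('board',a(315,93,.012),b(82,133,.012),b(87,482,.012))
def ob(n,pts,z):
    P=np.array([a(*p,z) for p in pts]); print(n,P.mean(0),[np.degrees(np.arctan2(*(q-p)[1::-1])).round(1) for p,q in zip(P,np.roll(P,-1,0))],np.linalg.norm(P-np.roll(P,-1,0),axis=1))
ob('case',[(730,207),(793,212),(783,383),(718,380)],.044)
ob('opener',[(80,427),(262,395),(268,430),(90,476)],.012)
ob('remote',[(66,583),(255,583),(255,633),(66,635)],.02)
ob('carton',[(298,404),(490,408),(484,566),(291,560)],.21)
ob('knob',[(655,575),(687,505)],.097)
ob('housing',[(640,450),(763,515),(700,640),(574,577)],.05)
P=[b(220,40,.11),b(772,65,.11),b(777,393,.11),b(212,367,.11)]; print('chest',*P)
print('handle',b(380,500,.072),b(565,508,.072))
print('bowl',a(135,245,.05),'prism',a(757,90,.075),a(755,140,.012))
print('lid',px('top',258,271,.077), 'cart2', px('top',388,275,.21))
E
python3 m.py
```

```text
board [0.7958 0.2952 0.012 ] [ 0.8069 -0.0626  0.012 ] [ 0.5478 -0.0704  0.012 ]
case [ 0.6463 -0.0289  0.044 ] [np.float64(-92.9), np.float64(177.7), np.float64(89.0), np.float64(-2.6)] [0.0447 0.1228 0.0454 0.1243]
opener [0.5416 0.3823 0.012 ] [np.float64(-78.1), np.float64(-167.3), np.float64(106.4), np.float64(15.2)] [0.1317 0.0259 0.1303 0.0363]
remote [0.4153 0.3823 0.02  ] [np.float64(-88.3), np.float64(-176.8), np.float64(92.3), np.float64(4.0)] [0.1326 0.035  0.1321 0.0364]
carton [0.4874 0.1946 0.21  ] [np.float64(-89.5), np.float64(-179.9), np.float64(89.9), np.float64(0.5)] [0.1115 0.0918 0.1108 0.0906]
knob [0.4682 0.0281 0.097 ] [np.float64(-23.0), np.float64(157.0)] [0.0504 0.0504]
housing [0.4681 0.0277 0.05  ] [np.float64(-116.4), np.float64(154.5), np.float64(65.2), np.float64(-25.6)] [0.0957 0.096  0.096  0.0986]
chest [ 0.8356 -0.1425  0.11  ] [ 0.8296 -0.5133  0.11  ] [ 0.6058 -0.5091  0.11  ] [ 0.612  -0.1387  0.11  ]
handle [ 0.5327 -0.2609  0.072 ] [ 0.5309 -0.386   0.072 ]
bowl [0.6673 0.4066 0.05  ] prism [ 0.7831 -0.024   0.075 ] [ 0.7701 -0.0287  0.012 ]
lid [0.3171 0.2066 0.077 ] cart2 [ 0.3276 -0.1079  0.21  ]
```

```bash
cat >> h.py <<'E'
def pick_yaw(p,yaw):
    c=[]
    for k in (-1,0,1):
        q=arm.ik(p,down(yaw+k*np.pi))
        if q is not None: c.append((abs(q[5]-0.8),yaw+k*np.pi))
    return down(min(c)[1])
def over(p,yaw,zt=.30):
    """raise straight up, cross at zt, end above p with closing line at yaw"""
    c=np.array(arm.read_eef_pos())
    if c[2]<zt-.005: arm.servo_line([c[0],c[1],zt],rate=.2)
    o=pick_yaw([p[0],p[1],zt],yaw); arm.movep([p[0],p[1],zt],o); return o
def st(): print('t %.1f'%arm.read_time_s(),'p',np.round(arm.read_eef_pos(),4),'F',np.round(arm.read_force(),1),'open %.4f gf %.1f'%(arm.read_opening(),arm.read_grasp_force()))
E
python3 - <<'E'
from h import *
arm.grip(.030)
over([.532,-.323],-.016,.24); arm.servo_line([.532,-.323,.10],rate=.15); st()
arm.servo_line([.532,-.323,.061],rate=.05); st()
arm.grip(0); st()
p=np.array(arm.read_eef_pos()); d=np.array([-1,.016,0])
arm.servo_line(p+d*.12,rate=.1); st()
for s in np.arange(.124,.165,.004):
    arm.servo_line(p+d*s,rate=.05)
    if np.linalg.norm(arm.read_force()[:2])>12: break
st()
arm.grip(.03); arm.servo_line([*arm.read_eef_pos()[:2],.24],rate=.15)
arm.movep([.38,.05,.30],pick_yaw([.38,.05,.30],np.pi/2))
arm.grip(0)
arm.movep([.395,.193,.30],pick_yaw([.395,.193,.3],np.pi/2)); snap('top','t3')
E
```

```text
t 3.5 p [ 0.5326 -0.3236  0.1011] F [ 1.1 -0.1 -0.7] open 0.0302 gf 0.0
t 4.4 p [ 0.5334 -0.3227  0.0622] F [-0.1  2.9  6.3] open 0.0298 gf 2.7
t 4.7 p [ 0.5324 -0.3231  0.0612] F [0.7 0.2 3.1] open 0.0091 gf 58.5
t 6.1 p [ 0.4122 -0.3209  0.0612] F [-0.7  2.2  6.2] open 0.0088 gf 58.8
t 7.6 p [ 0.3934 -0.3206  0.0613] F [16.3  3.9 -6.1] open 0.0090 gf 45.2
```

View pics/t3.png

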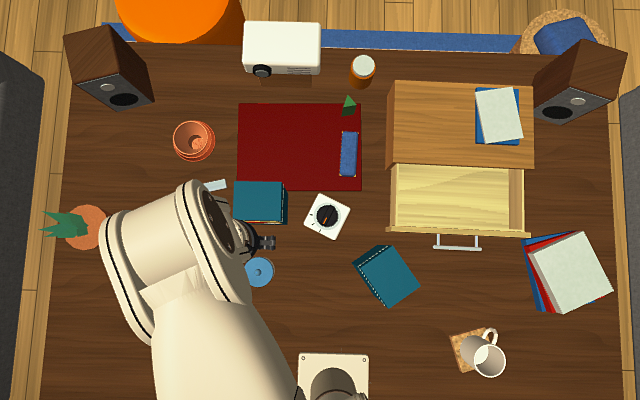

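The image shows three teal cartons, at about (260,202), (388,275) and (208,340). The one at (260,202) is the one meant: it stands against the board's front edge and is farthest from the base. Crop t1 confirmed it. The drawer is fully out at (455,200), so I'm tipping the carton now.

```bash
python3 - <<'E'
from h import *
y=.194
arm.servo_line([.395,y,.187],rate=.15)
for x in (.43,.45,.48,.51,.54,.555):
    arm.servo_line([x,y+.03*0,.187],rate=.06); st()
arm.hold(.8)
arm.servo_line([.45,y,.25],rate=.2); arm.movep([.45,-.05,.33],pick_yaw([.45,-.05,.33],0)); arm.grip(.085)
arm.movep([.30,-.30,.33],pick_yaw([.30,-.30,.33],0))
snap('top','t4',(150,80,390,260),3.3); snap('side','s4')
E
```

```text
t 13.4 p [0.4298 0.1939 0.1867] F [ 0.3 -0.2  0. ] open -0.0003 gf 0.0
t 13.9 p [0.4501 0.194  0.1867] F [-0.1  0.7 -0.1] open -0.0001 gf 0.4
t 14.5 p [0.48   0.1939 0.1867] F [-0.5  0.1  1.4] open -0.0006 gf 0.2
t 15.2 p [0.51   0.1939 0.1867] F [ 0.1  0.1 -0.5] open -0.0001 gf 0.0
t 15.8 p [0.5399 0.1939 0.1868] F [ 0.   0.7 -0.6] open -0.0000 gf 0.0
t 16.2 p [0.555  0.194  0.1869] F [ 0.2 -0.8 -0.6] open 0.0000 gf 0.0
```

View pics/t4.png

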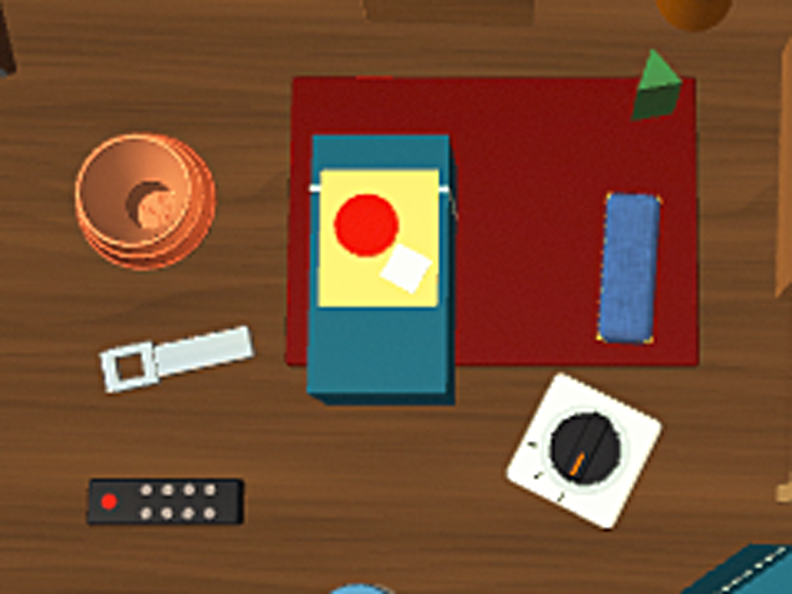

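The carton is flat on the board with its front up, centre (264,160). The case has been knocked: it was at (349,154) and is now at (341,161). The opener and remote haven't moved. I'm picking the case at its new place.

```bash
cat >> h.py <<'E'
def quad(pts,z,o,k):
    """centre and long-axis angle of a top-face quad (corner order: short edge first), crop origin o, scale k"""
    P=np.array([px('top',u/k+o[0],v/k+o[1],z) for u,v in pts])[:,:2]
    ax=(P[0]+P[1]-P[2]-P[3])/2; return P.mean(0),np.arctan2(ax[1],ax[0])
def pick(c,ang,ztcp,opening=.085):
    arm.grip(opening); over(c,ang+np.pi/2,.25)
    arm.servo_line([*c,ztcp+.06],rate=.2); arm.servo_line([*c,ztcp],rate=.06); st()
    arm.grip(0); st(); arm.servo_line([*c,.25],rate=.12); arm.hold(.2); st()
def place(y,ztcp,opening,x=.528):
    over([x,y],np.pi/2-.016,.25); st()
    arm.servo_line([x,y,ztcp],rate=.12); st()
    arm.grip(opening); arm.servo_line([x,y,.25],rate=.2)
E
python3 - <<'E'
from h import *
print(quad([(312,135),(449,135),(445,393),(308,393)],.102,(150,80),3.3))
c,a=quad([(608,193),(662,198),(653,342),(598,339)],.044,(150,80),3.3); print(c,a)
pick(c,a,.024)
if arm.read_opening()>.03:
    place(-.22,.040,.075)
    over([.30,-.30],0,.33)
    snap('top','t5',(150,60,550,300),2)
E
```

```text
(array([0.60952992, 0.1984511 ]), np.float64(0.028702914257185855))
[ 0.62466001 -0.00683629] -0.0423064539804865
t 24.8 p [ 0.6251 -0.0069  0.0245] F [-0.1 -0.6  0.9] open 0.0853 gf 0.0
t 25.2 p [ 0.6252 -0.0068  0.0247] F [0.7 0.7 2.9] open 0.0451 gf 63.6
t 27.4 p [ 0.6245 -0.0068  0.2496] F [ 0.2  1.1 -1. ] open 0.0447 gf 63.2
t 28.4 p [ 0.5286 -0.2193  0.2501] F [ 0.9  1.2 -0.5] open 0.0448 gf 63.2
t 30.3 p [ 0.5286 -0.2203  0.0408] F [ 0.6  0.3 -1. ] open 0.0450 gf 63.2
```

View pics/t5.png

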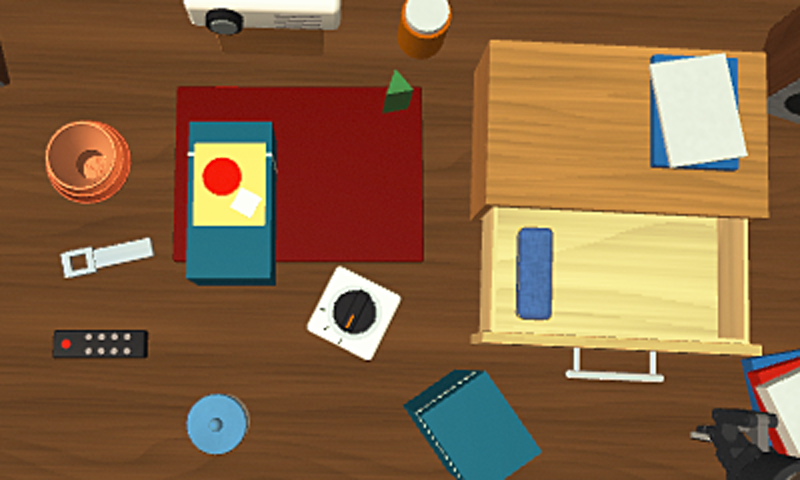

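The case is in the drawer at (534,273) and everything else is unchanged. The remote is next, then the opener, with a look in between.

```bash
python3 - <<'E'
from h import *
a=lambda u,v,z:px('top',u/4+160,v/4+80,z)[:2]
pick(np.array([.4153,.3823]),np.radians(91.9),.014)
if arm.read_opening()>.03:
    place(-.312,.034,.062)
    arm.movep([.30,-.30,.33],pick_yaw([.30,-.30,.33],0))
snap('top','t6',(150,60,550,300),2)
r,h=a(85,452,.012),a(265,412,.012); print(r,h,(r+h)/2,np.degrees(np.arctan2(*(r-h)[::-1])))
E
```

```text
t 38.5 p [0.4156 0.3826 0.0144] F [0.6 0.1 0.2] open 0.0848 gf 0.0
t 39.0 p [0.4157 0.3827 0.0147] F [ 0.4 -0.7  3. ] open 0.0386 gf 62.3
t 41.3 p [0.4152 0.3822 0.2496] F [ 0.2  0.5 -1.9] open 0.0383 gf 61.8
t 43.8 p [ 0.5284 -0.3113  0.25  ] F [ 0.7  0.1 -0.8] open 0.0383 gf 61.8
t 45.7 p [ 0.53   -0.3117  0.0366] F [-0.3  4.   7.6] open 0.0384 gf 62.8
[0.52523107 0.44571518] [0.5579509 0.3188385] [0.54159099 0.38227684] 104.46075036521506
```

View pics/t6.png

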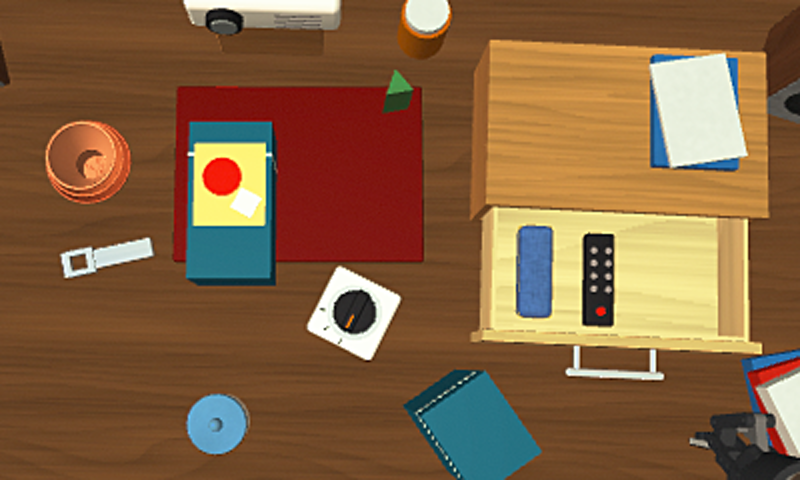

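The remote is in the drawer at (598,280). The opener is untouched at (107,257), so I'm picking it by its handle.

```bash
python3 - <<'E'
from h import *
r,h=np.array([.5252,.4457]),np.array([.558,.3188]); c=(r+h)/2+.018*(h-r)/np.linalg.norm(h-r)
pick(c,np.arctan2(*(r-h)[::-1]),.0115,.06)
if arm.read_opening()>.02:
    place(-.402,.040,.05,x=.546)
    arm.movep([.30,-.30,.33],pick_yaw([.30,-.30,.33],0))
snap('top','t7',(150,60,550,300),2)
E
```

```text
t 53.5 p [0.5465 0.3651 0.0121] F [-0.3 -0.7 -0.1] open 0.0601 gf 0.0
t 53.9 p [0.5466 0.3652 0.0124] F [-0.4  0.2  3.3] open 0.0260 gf 60.2
t 56.2 p [0.546  0.3648 0.2496] F [-0.   0.1 -0.5] open 0.0263 gf 59.7
t 58.9 p [ 0.5465 -0.4013  0.25  ] F [ 0.2  0.8 -0.4] open 0.0261 gf 59.7
t 60.8 p [ 0.5465 -0.4024  0.0409] F [-0.5 -0.3 -1.6] open 0.0262 gf 59.7
```

View pics/t7.png

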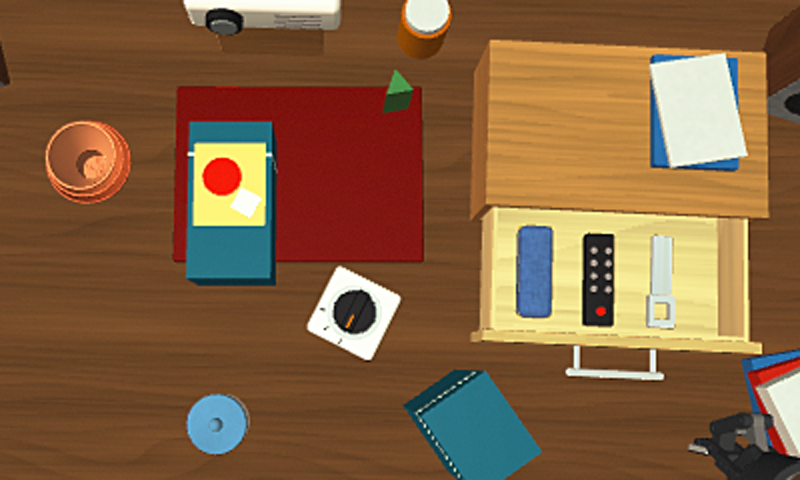

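All three are in the drawer and no matchbox is on the chest. Next I shut the drawer by its handle.

```bash
python3 - <<'E'
from h import *
hm=px('top',150+615/2,60+376/2,.072); print(hm)
arm.grip(.030); x=.3935; y=-.3206
over([x,y],-.016,.24); arm.servo_line([x,y,.10],rate=.15); arm.servo_line([x,y,.061],rate=.05); st()
arm.grip(0); st()
p=np.array(arm.read_eef_pos()); d=np.array([1,-.016,0])
arm.servo_line(p+d*.145,rate=.09); st()
for s in np.arange(.148,.19,.003):
    arm.servo_line(p+d*s,rate=.04)
    if np.linalg.norm(arm.read_force()[:2])>15: break
arm.hold(.3); st()
arm.grip(.03); st(); arm.servo_line([*arm.read_eef_pos()[:2],.24],rate=.15)
arm.movep([.30,-.30,.33],pick_yaw([.30,-.30,.33],0))
snap('top','t8',(150,60,550,300),2)
E
```

```text
[ 0.39220264 -0.32010296  0.072     ]
t 66.7 p [ 0.3944 -0.3205  0.0615] F [0.  2.1 5.4] open 0.0299 gf 2.2
t 67.0 p [ 0.3939 -0.3208  0.0612] F [1.1 0.9 4.1] open 0.0089 gf 58.4
t 68.7 p [ 0.539  -0.3234  0.0613] F [ 0.6 -1.7  1.7] open 0.0089 gf 58.5
t 71.3 p [ 0.5591 -0.3237  0.0612] F [-17.1  -4.3  13.6] open 0.0088 gf 60.4
t 71.6 p [ 0.5538 -0.3224  0.0613] F [-32.6  -0.7  23.9] open 0.0299 gf 16.8
```

View pics/t8.png

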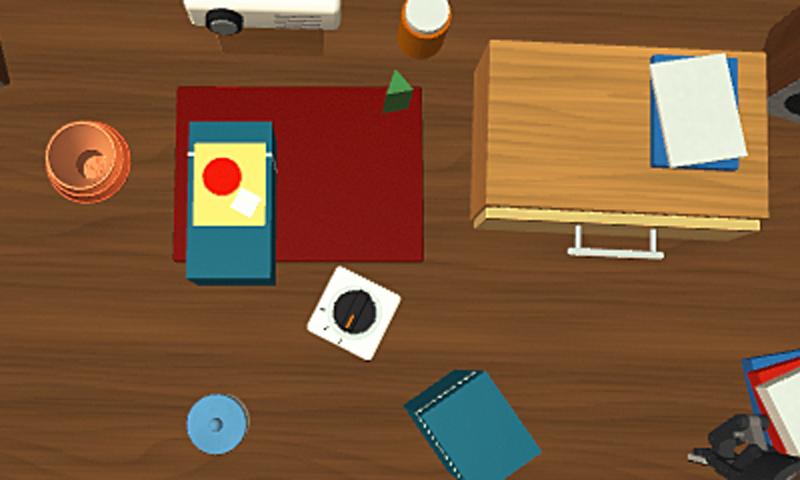

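```bash
python3 - <<'E'
from h import *
print(px('top',150+616/2,60+253.5/2,.072))
K=np.array([.4681,.0279]); ya=np.radians(65)
arm.grip(.05); over(K,ya,.25); arm.servo_line([*K,.13],rate=.15); arm.servo_line([*K,.073],rate=.05); st()
arm.grip(0); st()
q=np.array(arm.read_qpos()); print(q)
def tw(a):
    g=q.copy(); g[5]+=a; arm.move_j(g)
for a in (.4,.8,1.1,1.16,1.2,1.24): tw(a); print(a,np.round(arm.read_moment(),3),np.round(arm.read_qpos()[5]-q[5],3))
st(); snap('top','t9',(280,170,380,270),6); arm.hold(.5); print(np.round(arm.read_moment(),3))
E
```

```text
[ 0.55705606 -0.32339076  0.072     ]
t 78.0 p [0.4685 0.0279 0.0733] F [-0.1  0.7 -0.3] open 0.0497 gf 0.0
t 78.5 p [0.469  0.0294 0.0736] F [1.3 4.9 0.8] open 0.0154 gf 59.9
[ 0.06061507  0.32590019 -0.34663948  0.89606458  0.0032773   0.4959741 ]
0.4 [ 0.266 -0.072  0.063] 0.397
0.8 [ 0.645 -0.439  0.128] 0.796
1.1 [ 0.767 -0.558  0.131] 1.097
1.16 [ 0.754 -0.571  0.124] 1.157
1.2 [ 0.792 -0.574  0.111] 1.197
1.24 [ 0.656 -0.687  1.561] 1.233
t 80.5 p [0.47   0.0302 0.0736] F [ 4.3  3.2 -4.1] open 0.0151 gf 65.8
[ 0.598 -0.581  1.51 ]
```

View pics/t9.png

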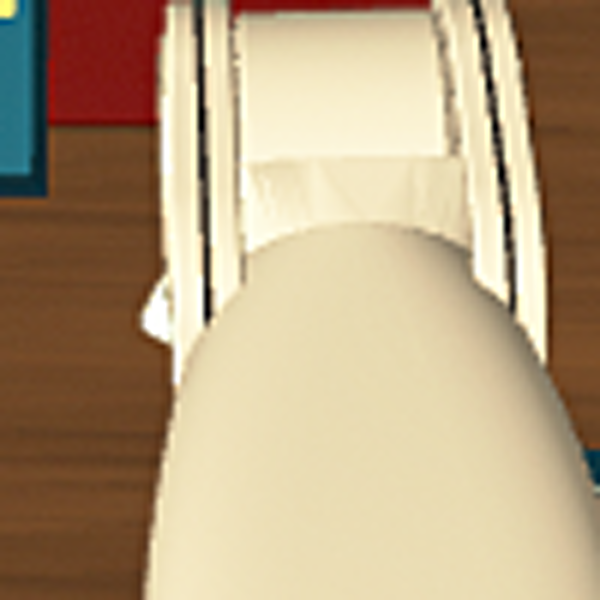

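The arm hides the knob, but the moment jumped from 0.11 to 1.56 N m, so the knob is at its stop and was held there. I'm turning it back, releasing, and taking a last check from both cameras.

```bash
python3 - <<'E'
from h import *
q=np.array(arm.read_qpos()); g=q.copy(); g[5]=.496; arm.move_j(g); print(np.round(arm.read_moment(),3))
arm.grip(.05); st(); c=arm.read_eef_pos(); arm.servo_line([c[0],c[1],.25],rate=.12)
arm.movep([.30,-.30,.33],pick_yaw([.30,-.30,.33],0)); arm.hold(.5)
t=cv2.resize(arm.grab_frame('top')[60:300,150:550],(700,420)); s=arm.grab_frame('side')[60:300,150:450]
cv2.imwrite('pics/f.png',cv2.resize(t,None,fx=1.1,fy=1.1)); cv2.imwrite('pics/fs.png',s); st()
E
```

```text
[-0.445  0.662 -0.027]
t 82.6 p [0.4702 0.0302 0.0737] F [-0.6 -0.8 -0.3] open 0.0500 gf 0.0
t 86.3 p [ 0.3001 -0.2999  0.33  ] F [-0.8 -0.4  0.5] open 0.0502 gf 0.0
```

View pics/f.png

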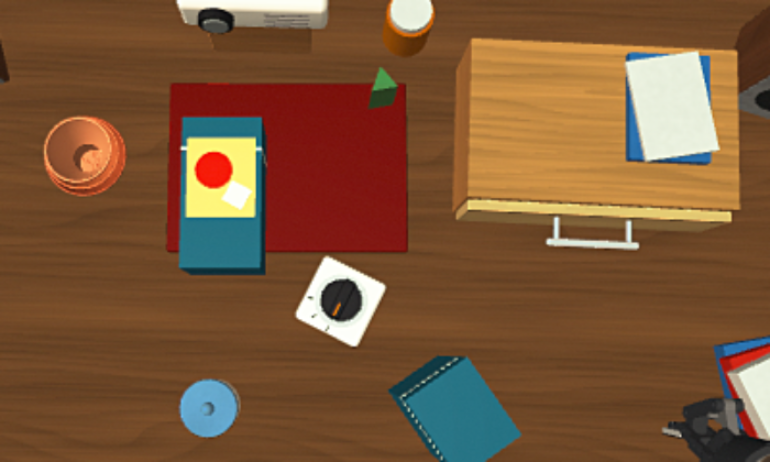

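The drawer is shut at (595,215), the carton is flat at (222,195), the knob is back at rest at (341,300), and the arm is clear of everything.

```bash
python3 -c "
from station import arm
print(arm.hand_in())"
```

```text
the job is handed in; nothing more can be done
None
```

I handed the job in at about 86 s with no verdict returned: the carton is flat on its back on the board; the remote, opener and glasses case are in the shut drawer (no matchbox was there); and the knob was turned to its stop, held about 0.5 s and is back at rest.

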